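Sort fired bud vases by glaze and slide the full tray onto the packing mat

ROBOT

A 7-joint arm with a two-finger parallel gripper is mounted at the origin on the work surface. World frame = base frame: x ahead of the robot, y to its left, z up, the work surface at z = 0. Lengths are in m, angles in rad, forces in N, time in s.
With the tool pointing down it reaches from about 0.425 to 0.925 m from the base axis. Payload 6.8 kg.
Tool frame: the origin (TCP) lies on the centre line of the jaws, within the pads' length; the fingertips stand 8 mm ahead of it and the grasp point (between the pads) lies 11 mm behind it (bot.tips_ahead is the distance from the TCP to the fingertips, in m); z points along the fingers, y is the line along which they close (so a half turn about z gives the same grasp; the last joint's range is limited). The gripper opens to 85 mm and grips with 20 to 120 N. Pads are 22 mm wide; open, the fingers measure 114 mm over their backs; the gripper's body (76 mm by 85 mm) begins 54 mm behind the grasp point. The pads swing forward as they close: fully open they stand 13 mm farther back than shut.
Start: joints at [-1.328, 0.477, 0.022, 1.555, -0.011, 1.109, -0.083], TCP at [0.232, 0.634, 0.239] pointing down, gripper open.
Joint ranges: [-2.96, 2.96], [-0.34, 2.1], [-1.41, 1.46], [0.24, 2.44], [-1.37, 4.51], [0.17, 1.92], [-2.96, 2.96]. Speed limits (rad/s): [2.39, 2.39, 3.14, 3.14, 3.14, 3.14, 3.14].

INTERFACE

Orientations are given as a unit quaternion [w, x, y, z].
In Python, from station import bot gives the robot as it stands.
- The arm moves only by the tool send_rows, never from a script. Its argument "deltas" is text: rows parted by semicolons, each of 4 numbers parted by spaces: the shift along the tool's x, y, z in m, then the turn about the tool's z in degrees. In form: x y z spin; .... A call has 1 to 5 rows; each row is the pose to reach, as a shift and turn from the pose commanded when the call began, along the tool's axes at that moment; what a row does not reach only later rows make up. A row lasts 1/10 s, in which the tool goes at most 50 mm and 8.59 degrees, less where a joint would pass 70% of its speed; a pose out of reach is approached as far as the arm can. A call with a gripper value outside its range is refused whole. "claw" is the opening, from 0 (shut) to 1 (fully open), set as the call begins (left out, the last holds). The fingers move at their own pace and stop on an object; "force" is the grip in N (left out, the last holds). Time passes only in rows, so rows that repeat a pose let the fingers close. It gives the time, the measured TCP pose, the force, the opening and the grip force at its end, in the units of the state.
- bot.get_obs(): the state, without advancing time (a new reading comes with each control period).
- bot.read_camera(name): name is "scene" or "top"; returns a dict with "img" (400x640x3 uint8, red, green, blue), "depth" (400x640 float32, m along the optical axis (not along the pixel's ray), 0 where there is no reading), "fx", "fy", "cx", "cy" (pixels), "camera_from_world" (4x4, takes a point from world to camera coordinates). Camera axes: x right, y up, looking along -z (the intrinsics and any distortion apply to the point x, -y, -z); pixel columns grow to the right and rows downward; lengths in m; the calibration is good to about 2 mm. A picture is of the moment at which its call begins.
- bot.hand_in(): hands the job in; it is judged then, once.
Trained networks look in a picture, given as the dict that the camera call returned (one of the last four; its "shot" number tells which), for a name from the list of things; names that differ only in an ending like _2 or _b are one class to them, and where a whole thing is asked for, a point or a joint stands for the part that bears it (a point fixed in the world has none). Each returns a list of dicts, best first, with "confidence" (0 to 1); they miss things now and then, are a little off and sometimes report something else, mostly with a low value. They report only what shows in the picture. A call takes as long as a camera call. They do not tell look-alikes from the thing itself.
- bot.masks_of(picture, query): "mask" (400x640 bool, what is visible of it).
- bot.landmark_of(picture, query): "xyz" ([x, y, z] in m, in world coordinates, good to about 4 mm: a listed point, or the origin of a listed thing).
The state is a dict: "t": time; "q": joint angles; "joint_vel": joint speeds; "joint_torque": joint torques, N m; "eef_pos": TCP position; "tool_rot": TCP orientation; "contact_force": force on the tool from outside, world axes, zero at the start; "torque": the same for the moment, N m; "gripper_width": opening from 0.0 (shut) to 1.0 (fully open); "grasp_force": force on a finger pad.
Only numpy, scipy, OpenCV 4.12 (cv2) and the standard library are available. Lean on these libraries where they do the work, as an engineer would, in place of code of your own. Each camera call takes 0.05 s, during which the arm holds its last target. There are 200 camera calls.

TASK

Sort the three bud vases by glaze colour: stand the two yellow ones in the tray with the yellow handle and the green one in the tray with the green handle, set down gently and upright, never dropped or tipped. Once all three are sorted, slide the yellow tray along the table, without lifting or tilting it, until it stands squarely in the middle of the grey mat with the black border, its long side along the mat's long side. The vases must stay standing; leave the green tray, the tumbler, the bowl and the wooden block where they are, and let go of everything at the end.

Things in the scene. Friction and masses are not known exactly. Their poses are not given: they have to be found in the camera images.
- yellow_vase_a: bud vase, glossy yellow porcelain, 110 mm tall: round belly 54 mm across (widest 22 to 42 mm up), foot 44 mm across, straight slim neck 24 mm across from 66 to 100 mm up, rim 30 mm across; about 0.16 kg. Stands upright on the table at the start. Origin at the centre of its underside, z up along the vase.
- yellow_vase_b: bud vase, glossy yellow porcelain, 110 mm tall: round belly 54 mm across (widest 22 to 42 mm up), foot 44 mm across, straight slim neck 24 mm across from 66 to 100 mm up, rim 30 mm across; about 0.16 kg. Stands upright on the table at the start. Origin at the centre of its underside, z up along the vase. Same as the other yellow vase.
- green_vase: bud vase, glossy dark green porcelain, 110 mm tall: round belly 54 mm across (widest 22 to 42 mm up), foot 44 mm across, straight slim neck 24 mm across from 66 to 100 mm up, rim 30 mm across; about 0.16 kg. Stands upright on the table at the start. Origin at the centre of its underside, z up along the vase.
- yellow_tray: open light-wood tray with yellow handle bar and yellow tiles on its short ends; 250 mm (its x) by 160 mm (y), walls 6 mm thick, 26 mm high, floor 6 mm thick, no divider. Two uprights (34 x 6 mm, 100 mm high) at the middle of the long walls hold the handle across the tray. Room for a vase each side of it, about 80 mm from it along x. Loose, 0.6 kg. Origin: centre of the underside, z up.
- green_tray: open light-wood tray with dark green handle bar and dark green tiles on its short ends; 250 mm (its x) by 160 mm (y), walls 6 mm thick, 26 mm high, floor 6 mm thick, no divider. Two uprights (34 x 6 mm, 100 mm high) at the middle of the long walls hold the handle across the tray. Room for a vase each side of it, about 80 mm from it along x. Loose, 0.6 kg. Origin: centre of the underside, z up.
- yellow_tray_handle (a point): middle of the yellow tray's round handle bar, on its axis, 85 mm above the tray's underside; the bar is 18 mm thick, 148 mm long, along the tray's y, and clear underneath
- green_tray_handle (a point): middle of the green tray's round handle bar, on its axis, 85 mm above the tray's underside; the bar is 18 mm thick, 148 mm long, along the tray's y, and clear underneath
- mat: grey felt mat with a black border, lying flush on the table (1 mm, nothing to bump into), 290 mm (its x) by 200 mm (its y): the place for the yellow tray. A vase may stand on it at the start. Origin at its centre on the table, z up.
- tumbler: bystander: aluminium cup, 72 mm across, 85 mm high; origin at the centre of its underside
- bowl: bystander: white ceramic bowl, 100 mm across, 45 mm high; origin at the centre of its underside
- brush_rest: bystander: dark wooden block, 50 x 120 x 30 mm; origin at the centre of its underside
Not all that is in view belongs to the job. Leave any blue or red look-alike of the yellow_vase_a alone.

How it is judged:
On the way, in this order (a step that is already met when the one before it is completed fails the run):
1. all three vases stand upright and released in the trays of their own colour (x of yellow_vase_a in the frame of yellow_tray between -0.098 and 0.098 m and y of yellow_vase_a in the frame of yellow_tray between -0.055 and 0.055 m and z of each of yellow_vase_a, yellow_vase_b in the frame of yellow_tray below 0.012 m and angle between each of yellow_vase_a, yellow_vase_b, green_vase's own z axis and vertical below 0.12 rad and x of yellow_vase_b in the frame of yellow_tray between -0.098 and 0.098 m and y of yellow_vase_b in the frame of yellow_tray between -0.055 and 0.055 m and x of green_vase in the frame of green_tray between -0.098 and 0.098 m and y of green_vase in the frame of green_tray between -0.055 and 0.055 m and z of green_vase in the frame of green_tray below 0.012 m and contact force between the fingers and yellow_vase_a below 0.1 N and contact force between the fingers and yellow_vase_b below 0.1 N and contact force between the fingers and green_vase below 0.1 N), for 0.3 s.
2. the yellow tray stands squarely on the grey mat with its vases standing in it (x of yellow_vase_a in the frame of yellow_tray between -0.098 and 0.098 m and y of yellow_vase_a in the frame of yellow_tray between -0.055 and 0.055 m and z of each of yellow_vase_a, yellow_vase_b in the frame of yellow_tray below 0.012 m and angle between each of yellow_vase_a, yellow_vase_b, green_vase's own z axis and vertical below 0.12 rad and x of yellow_vase_b in the frame of yellow_tray between -0.098 and 0.098 m and y of yellow_vase_b in the frame of yellow_tray between -0.055 and 0.055 m and x of green_vase in the frame of green_tray between -0.098 and 0.098 m and y of green_vase in the frame of green_tray between -0.055 and 0.055 m and z of green_vase in the frame of green_tray below 0.012 m and x of yellow_tray in the frame of mat between -0.022 and 0.022 m and y of yellow_tray in the frame of mat between -0.022 and 0.022 m and angle between the x axis of yellow_tray and the x axis of mat, either way round below 0.17 rad), for 0.2 s.
At the end, for the whole second after the job is handed in: Each vase stands in its own colour's tray: tilt < 0.12 rad, origin within 98 mm (tray x) and 55 mm (y) of the tray's centre, < 12 mm above its underside. Yellow tray within 22 mm of the mat's centre along each mat axis, long sides parallel within 0.17 rad. All released and at rest (all of step 2 and contact force between the fingers and yellow_vase_a below 0.1 N and contact force between the fingers and yellow_vase_b below 0.1 N and contact force between the fingers and green_vase below 0.1 N and linear speed of each of yellow_tray, green_tray, yellow_vase_a, yellow_vase_b, green_vase below 0.02 m/s); the robot touches nothing.
It fails at once if the yellow tray lifted (over 12 mm) or tilted (over 0.12 rad) (height (world z) of yellow_tray above 0.012 m or angle between yellow_tray's own z axis and vertical above 0.12 rad).
It fails at once if a vase tipped over (tilt over 0.9 rad) (angle between any of yellow_vase_a, yellow_vase_b, green_vase's own z axis and vertical above 0.9 rad).
It fails at once if a vase dropped (falling at over 0.6 m/s with no finger on it, about 18 mm of free fall) ((linear speed of yellow_vase_a above 0.6 m/s and contact force between the fingers and yellow_vase_a below 0.05 N) or (linear speed of yellow_vase_b above 0.6 m/s and contact force between the fingers and yellow_vase_b below 0.05 N) or (linear speed of green_vase above 0.6 m/s and contact force between the fingers and green_vase below 0.05 N)).
It fails at once if the green tray moved more than 40 mm or tilted over 0.12 rad (distance of green_tray from where it was at the start of the episode above 0.04 m or angle between green_tray's own z axis and vertical above 0.12 rad).
It fails at once if the tumbler, bowl or wooden block moved more than 30 mm (distance of any of tumbler, bowl, brush_rest from where it was at the start of the episode above 0.03 m).
It also fails if it takes over 72 s, if anything falls off the work surface, if the arm or the gripper's body presses on something with over 40 N, if the wrist force passes 120 N, or if a joint passes its speed limit or range.

## Working session

There is one attempt and no reset: what is moved stays moved. The work goes in short steps, Python scripts to look and compute and a tool call to move; the robot and the scene stay as the last step left them, time stands still between calls to the robot, and variables do not carry over. Pictures are saved under pics/ and viewed, at most 10 in all, crops included, and the job is handed in when it is done.

Besides the shell and the picture viewer there is one more tool, called after ">>>" as a command line: name --argument value ..., lists and objects as JSON in quotes. send_rows: Moves the arm, as the interface text tells. Its arguments: {"type":"object","properties":{"deltas":{"type":"string"},"claw":{"type":"number"},"force":{"type":"number"}},"required":["deltas"]}

```bash
mkdir -p pics; ls; python3 - <<'E'
from station import bot
import cv2,numpy as np
o=bot.get_obs();print(o['t'],o['eef_pos'],o['tool_rot'],o['gripper_width'],bot.tips_ahead)
for n in("top","scene"):
    p=bot.read_camera(n);cv2.imwrite(f"pics/{n}0.png",p["img"][:,:,::-1])
    print(n,p['fx'],np.round(p['camera_from_world'],3).tolist())
    for q in("yellow_vase_a","green_vase","yellow_tray","green_tray","yellow_tray_handle","green_tray_handle","mat","tumbler","bowl","brush_rest"):
        for d in bot.landmark_of(p,q): print(q,np.round(d["xyz"],3),round(d["confidence"],2))
E
```

```text
pics
0.0 [0.23177824 0.63334613 0.23834719] [-8.41656872e-05  1.74481298e-01  9.84660077e-01 -8.95527290e-04] 0.998687352799264 0.008
top 461.91509615719656 [[0.04, -0.999, 0.001, -0.011], [0.977, 0.039, 0.209, -0.541], [-0.209, -0.007, 0.978, -1.137], [0.0, 0.0, 0.0, 1.0]]
yellow_vase_a [ 0.578 -0.001 -0.002] 0.85
yellow_vase_a [ 0.314 -0.16  -0.003] 0.8
yellow_vase_a [0.49  0.102 0.001] 0.75
yellow_vase_a [ 0.588 -0.198 -0.004] 0.75
yellow_vase_a [ 0.325 -0.288 -0.   ] 0.69
yellow_vase_a [ 0.321  0.147 -0.003] 0.55
green_vase [ 0.445 -0.143  0.006] 0.58
yellow_tray [0.528 0.341 0.001] 0.88
yellow_tray [ 0.529 -0.344  0.004] 0.71
green_tray [ 0.53  -0.343  0.004] 0.66
yellow_tray_handle [0.524 0.342 0.082] 0.79
green_tray_handle [ 0.533 -0.344  0.084] 0.71
mat [ 0.54  -0.015 -0.004] 0.66
tumbler [ 0.743  0.157 -0.002] 0.92
bowl [ 0.75  -0.179  0.002] 0.63
brush_rest [0.774 0.006 0.   ] 0.57
scene 366.7177669062091 [[0.267, 0.964, 0.019, -0.155], [-0.724, 0.188, 0.664, 0.343], [0.636, -0.191, 0.748, -1.207], [0.0, 0.0, 0.0, 1.0]]
yellow_vase_a [0.323 0.144 0.001] 0.86
yellow_vase_a [ 0.573 -0.001 -0.   ] 0.85
yellow_vase_a [0.493 0.106 0.006] 0.84
yellow_vase_a [ 0.316 -0.164  0.003] 0.71
yellow_vase_a [ 0.322 -0.289 -0.   ] 0.7
yellow_vase_a [ 0.583 -0.202 -0.   ] 0.58
yellow_vase_a [0.526 0.342 0.001] 0.41
green_vase [ 0.445 -0.147 -0.001] 0.91
yellow_tray [0.526 0.344 0.   ] 0.95
green_tray [ 0.527 -0.345 -0.001] 0.56
green_tray [ 0.528 -0.347  0.082] 0.41
yellow_tray_handle [0.526 0.341 0.085] 0.65
green_tray_handle [ 0.532 -0.347  0.079] 0.78
mat [ 0.543 -0.015 -0.003] 0.55
tumbler [0.743 0.153 0.003] 0.85
bowl [ 0.751 -0.181 -0.003] 0.93
bowl [0.743 0.155 0.001] 0.68
bowl [ 0.545 -0.016 -0.003] 0.46
brush_rest [0.777 0.009 0.003] 0.8
brush_rest [ 0.573 -0.001 -0.001] 0.49
```

View pics/top0.png

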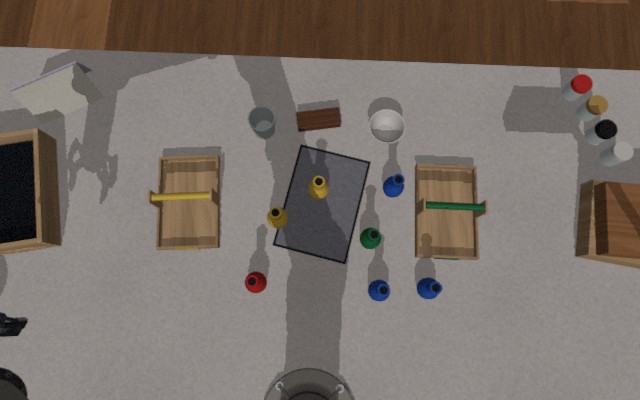

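View pics/scene0.png

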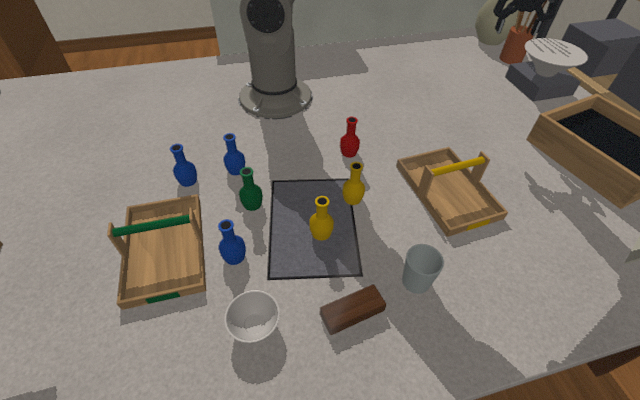

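The top view shows these candidate vases (pixel positions):

| Colour | Pixel(s) |
|---|---|
| Yellow | (319,186) on the mat, (277,217) |
| Green | (371,238) |
| Red | (256,282) |
| Blue | (394,185), (379,290), (429,288) |

The glaze colours match the two yellow vases and the green one. I'll confirm that in one crop, then refine the positions from depth.

```bash
cat > h.py <<'E'
from station import bot
import numpy as np, cv2
def cloud(p):
    h,w=p['depth'].shape; v,u=np.mgrid[:h,:w]; d=p['depth']
    c=np.stack([(u-p['cx'])/p['fx']*d,-(v-p['cy'])/p['fy']*d,-d,np.ones_like(d)],-1)
    W=c@np.linalg.inv(p['camera_from_world']).T
    W[d==0]=9; return W[...,:3]
def ontable(p,z):
    h,w=p['depth'].shape; v,u=np.mgrid[:h,:w]; M=np.linalg.inv(p['camera_from_world'])
    r=np.stack([(u-p['cx'])/p['fx'],-(v-p['cy'])/p['fy'],-np.ones(u.shape)],-1)@M[:3,:3].T
    o=M[:3,3]; return o+r*((z-o[2])/r[...,2])[...,None]
def rect(P):
    c,s,a=cv2.minAreaRect((P[:,:2]*1000).astype(np.float32))
    return np.round(np.array(c)/1000,4),np.round(s),round(a if s[0]>=s[1] else a-90,1)
def vase(W,x,y):
    m=(np.hypot(W[...,0]-x,W[...,1]-y)<.035)&(W[...,2]<.2)
    P=W[m]; n=P[(P[:,2]>.098)&(P[:,2]<.13)]
    (cx,cy),_=cv2.minEnclosingCircle((n[:,:2]*1000).astype(np.float32)) if len(n) else ((0,0),0)
    return (round(cx/1000,4),round(cy/1000,4)),len(n),round(P[:,2].max(),4) if len(P) else None
def tray(W,x,y):
    m=(abs(W[...,0]-x)<.17)&(abs(W[...,1]-y)<.13)
    w=W[m]; P=w[(w[:,2]>.019)&(w[:,2]<.032)]; hb=w[(w[:,2]>.083)&(w[:,2]<.11)]
    return rect(P),len(P),rect(hb) if len(hb)>4 else None
def mat(p):
    T=ontable(p,.001); g=p['img'].astype(int)
    m=(g.max(-1)<45)&(np.hypot(T[...,0]-.54,T[...,1]+.015)<.19)
    return T,m
E
python3 - <<'E'
from h import *
p=bot.read_camera("top");W=cloud(p)
for x,y in((.577,-.001),(.491,.104),(.445,-.145)):print(vase(W,x,y))
print(tray(W,.527,.342));print(tray(W,.529,-.345))
T=ontable(p,.001)
for u,v in((302,146),(369,162),(345,263),(274,244)):print(T[v,u].round(3))
for d in bot.masks_of(p,"mat")[:1]:print("mat",rect(T[d['mask']]),d['mask'].sum())
cv2.imwrite("pics/c.png",cv2.resize(p['img'][130:310,220:460,::-1],None,fx=3,fy=3))
E
```

```text
((0.5727, -0.0025), 111, np.float64(0.1177))
((0.4902, 0.1017), 114, np.float64(0.1166))
((0.4456, -0.1412), 119, np.float64(0.1164))
((array([0.5272, 0.3428]), array([254., 162.]), 4.5), 838, (array([0.5268, 0.3422]), array([ 34., 161.]), -85.7))
((array([ 0.5295, -0.3442]), array([162., 255.]), -0.4), 853, (array([ 0.5288, -0.3428]), array([159.,  33.]), 89.6))
[0.699 0.048 0.001]
[ 0.66  -0.139  0.001]
[ 0.381 -0.08   0.001]
[0.423 0.11  0.001]
mat (array([ 0.5423, -0.0154]), array([202., 291.]), -12.4) 7311
```

View pics/c.png

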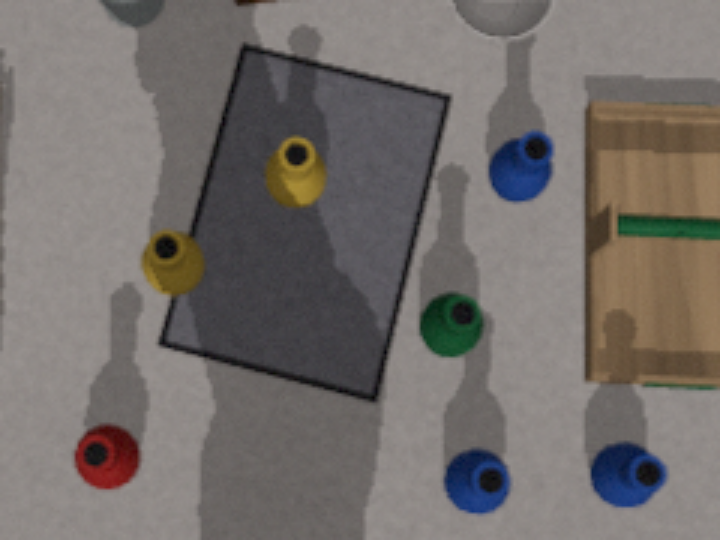

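The crop confirms it: yellow at (296,172) and (174,262), green at (452,324); the others are red and blue. First move is to go above yellow vase b and square the tool to the world axes.

>>> send_rows --deltas "-0.034 -0.0327 0 0; -0.068 -0.0654 0 0; -0.102 -0.0981 0 0; -0.136 -0.1308 0 0; -0.17 -0.1635 0 0" --claw 0.75 --force 30

```text
t: 1.7
eef_pos: [0.3361, 0.4202, 0.2395]
tool_rot: [0.0, 0.175, 0.985, 0.0]
contact_force: [1.3, 0.5, 0.0]
gripper_width: 0.751
grasp_force: 0.0
```

>>> send_rows --deltas "-0.034 -0.0327 0 0; -0.068 -0.0654 0 0; -0.102 -0.0981 0 0; -0.136 -0.1308 0 0; -0.17 -0.1635 0 0"

```text
t: 2.2
eef_pos: [0.4395, 0.2082, 0.2397]
tool_rot: [0.0, 0.174, 0.985, 0.0]
contact_force: [1.1, 0.3, 0.0]
gripper_width: 0.751
grasp_force: 0.0
```

>>> send_rows --deltas "-0.03 -0.029 0 8; -0.06 -0.058 0 16; -0.08 -0.077 0 24; -0.086 -0.083 0 32; -0.086 -0.083 0 40"

```text
t: 2.7
eef_pos: [0.4919, 0.1003, 0.2396]
tool_rot: [0.0, 0.505, 0.863, 0.0]
contact_force: [-0.3, 0.8, 0.3]
gripper_width: 0.749
grasp_force: 0.0
```

>>> send_rows --deltas "0 0 0 8; 0 0 0 16; 0 0 0 24; 0 0 0 29.9; 0 0 0 29.9"

```text
t: 3.2
eef_pos: [0.4911, 0.1026, 0.2394]
tool_rot: [0.0, 0.707, 0.707, 0.0]
contact_force: [-0.5, 0.7, 0.4]
gripper_width: 0.748
grasp_force: 0.0
```

>>> send_rows --deltas "0 0 0.04 0; 0 0 0.08 0; 0 0 0.12 0; 0 0 0.15 0; 0 0 0.164 0"

```text
t: 3.7
eef_pos: [0.4895, 0.1021, 0.0727]
tool_rot: [-0.001, 0.706, 0.708, -0.002]
contact_force: [-0.3, 0.2, 0.1]
gripper_width: 0.751
grasp_force: 0.0
```

>>> send_rows --deltas "0 0 0 0; 0 0 0 0; 0 0 0 0; 0 0 0 0; 0 0 0 0" --claw 0 --force 30

```text
t: 4.2
eef_pos: [0.4918, 0.1028, 0.0763]
tool_rot: [0.0, 0.707, 0.707, 0.001]
contact_force: [-0.2, 0.5, 5.4]
gripper_width: 0.308
grasp_force: 25.8
```

>>> send_rows --deltas "0 0 -0.01 0; 0 0 -0.03 0; 0 0 -0.06 0; 0 0 -0.09 0; 0 0 -0.1 0"

```text
t: 4.7
eef_pos: [0.4925, 0.1027, 0.1784]
tool_rot: [0.001, 0.707, 0.707, 0.002]
contact_force: [0.3, -0.1, -2.4]
gripper_width: 0.306
grasp_force: 27.0
```

>>> send_rows --deltas "0.01 -0.002 0 0; 0.03 -0.006 0 0; 0.06 -0.011 0 0; 0.09 -0.016 0 0; 0.12 -0.021 0 0"

```text
t: 5.2
eef_pos: [0.4684, 0.2239, 0.1736]
tool_rot: [-0.0, 0.707, 0.707, -0.001]
contact_force: [-0.1, -0.6, -1.7]
gripper_width: 0.306
grasp_force: 27.1
```

>>> send_rows --deltas "0.03 -0.006 0 0; 0.06 -0.012 0 0; 0.09 -0.017 0 0; 0.107 -0.021 0 0; 0.114 -0.022 0 0"

```text
t: 5.7
eef_pos: [0.4463, 0.3383, 0.1739]
tool_rot: [-0.0, 0.706, 0.708, -0.001]
contact_force: [0.8, -0.5, -2.4]
gripper_width: 0.303
grasp_force: 27.2
```

>>> send_rows --deltas "0 0 0.02 0; 0 0 0.045 0; 0 0 0.065 0; 0 0 0.08 0; 0 0 0.08 0"

```text
t: 6.2
eef_pos: [0.4471, 0.3345, 0.0931]
tool_rot: [0.0, 0.708, 0.707, -0.002]
contact_force: [-0.9, 0.4, -2.0]
gripper_width: 0.304
grasp_force: 27.3
```

>>> send_rows --deltas "0 0 0.004 0; 0 0 0.008 0; 0 0 0.01 0; 0 0 0.0115 0; 0 0 0.0115 0"

```text
t: 6.7
eef_pos: [0.4481, 0.3366, 0.0839]
tool_rot: [-0.0, 0.707, 0.707, 0.0]
contact_force: [0.4, 0.8, -1.5]
gripper_width: 0.31
grasp_force: 27.3
```

>>> send_rows --deltas "0 0 0.001 0; 0 0 0.002 0; 0 0 0.002 0"

```text
t: 7.0
eef_pos: [0.4484, 0.3371, 0.0824]
tool_rot: [-0.0, 0.707, 0.707, 0.001]
contact_force: [-0.9, 0.0, 3.9]
gripper_width: 0.307
grasp_force: 26.6
```

>>> send_rows --deltas "0 0 0 0; 0 0 0 0; 0 0 0 0; 0 0 0 0" --claw 0.7

```text
t: 7.4
eef_pos: [0.4481, 0.3364, 0.0817]
tool_rot: [0.0, 0.707, 0.707, -0.0]
contact_force: [0.1, -0.4, 0.5]
gripper_width: 0.705
grasp_force: 0.0
```

>>> send_rows --deltas "0 0 -0.015 0; 0 0 -0.04 0; 0 0 -0.085 0; 0 0 -0.13 0; 0 0 -0.155 0"

```text
t: 7.9
eef_pos: [0.4495, 0.337, 0.2417]
tool_rot: [-0.0, 0.707, 0.707, 0.003]
contact_force: [0.6, 0.3, 0.5]
gripper_width: 0.7
grasp_force: 0.0
```

```bash
python3 - <<'E'
from h import *
p=bot.read_camera("scene");cv2.imwrite("pics/s1.png",p["img"][80:280,300:560,::-1].repeat(3,0).repeat(3,1))
print(bot.get_obs()['eef_pos'],[np.round(d['xyz'],3) for d in bot.landmark_of(p,"yellow_vase_a")])
E
```

```text
[0.45084371 0.33800109 0.24468663] [array([ 0.322, -0.291,  0.   ]), array([ 0.573, -0.003, -0.001]), array([0.447, 0.342, 0.01 ]), array([ 0.585, -0.201,  0.001]), array([ 0.315, -0.166,  0.001]), array([0.323, 0.147, 0.002]), array([ 0.754, -0.181, -0.004])]
```

View pics/s1.png

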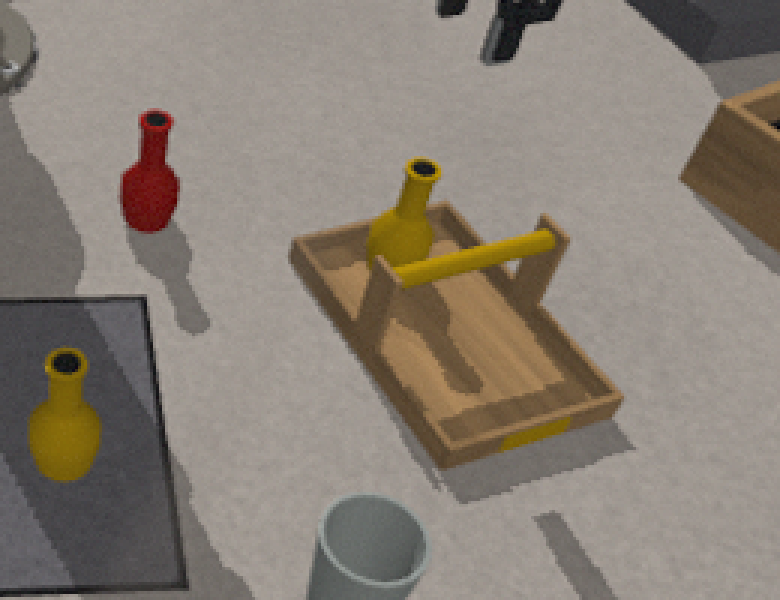

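The yellow vase at crop pixel (410,210) stands upright in the tray. Next is the vase on the mat.

>>> send_rows --deltas "-0.04 0.015 0 0; -0.08 0.03 0 0; -0.12 0.045 0 0; -0.16 0.06 0 0; -0.2 0.074 0 0"

```text
t: 8.5
eef_pos: [0.522, 0.1346, 0.2366]
tool_rot: [-0.0, 0.707, 0.707, -0.0]
contact_force: [0.6, 0.1, -0.3]
gripper_width: 0.701
grasp_force: 0.0
```

>>> send_rows --deltas "-0.04 0.015 0 0; -0.08 0.03 0 0; -0.12 0.043 0 0; -0.139 0.05 0 0; -0.139 0.05 0 0"

```text
t: 9.0
eef_pos: [0.5721, -0.007, 0.2367]
tool_rot: [0.001, 0.709, 0.705, -0.001]
contact_force: [0.4, -0.0, 0.2]
gripper_width: 0.699
grasp_force: 0.0
```

>>> send_rows --deltas "0 0 0.04 0; 0 0 0.08 0; 0 0 0.115 0; 0 0 0.135 0; 0 0 0.135 0"

```text
t: 9.5
eef_pos: [0.5692, -0.0012, 0.0987]
tool_rot: [-0.002, 0.707, 0.708, -0.003]
contact_force: [-1.1, 0.2, 0.8]
gripper_width: 0.703
grasp_force: 0.0
```

>>> send_rows --deltas "0 0.001 0.015 0; 0 0.001 0.0255 0; 0 0.001 0.0255 0; 0 0.001 0.0255 0"

```text
t: 9.9
eef_pos: [0.5733, -0.0025, 0.0766]
tool_rot: [0.0, 0.707, 0.707, 0.0]
contact_force: [0.0, -0.1, -0.1]
gripper_width: 0.7
grasp_force: 0.0
```

>>> send_rows --deltas "0 0 0 0; 0 0 0 0; 0 0 0 0; 0 0 0 0; 0 0 0 0" --claw 0

```text
t: 10.4
eef_pos: [0.5737, -0.0025, 0.0771]
tool_rot: [0.0, 0.707, 0.707, 0.001]
contact_force: [-0.4, 0.2, 6.1]
gripper_width: 0.313
grasp_force: 25.5
```

>>> send_rows --deltas "0 0 -0.01 0; 0 0 -0.03 0; 0 0 -0.06 0; 0 0 -0.09 0; 0 0 -0.1 0"

```text
t: 10.9
eef_pos: [0.5746, -0.0028, 0.1794]
tool_rot: [0.001, 0.707, 0.707, 0.002]
contact_force: [0.2, 0.1, -1.8]
gripper_width: 0.313
grasp_force: 27.6
```

>>> send_rows --deltas "0.01 0.001 0 0; 0.03 0.003 0 0; 0.065 0.006 0 0; 0.1 0.009 0 0; 0.14 0.013 0 0"

```text
t: 11.4
eef_pos: [0.5848, 0.1388, 0.1744]
tool_rot: [-0.001, 0.707, 0.707, -0.001]
contact_force: [1.8, -0.2, -1.4]
gripper_width: 0.309
grasp_force: 27.5
```

>>> send_rows --deltas "0.04 0.004 0 0; 0.08 0.007 0 0; 0.12 0.01 0 0; 0.15 0.013 0 0; 0.18 0.016 0 0"

```text
t: 11.9
eef_pos: [0.6003, 0.32, 0.1737]
tool_rot: [-0.001, 0.706, 0.708, -0.002]
contact_force: [0.9, -0.7, -2.7]
gripper_width: 0.307
grasp_force: 27.6
```

>>> send_rows --deltas "0.02 0.002 0 0; 0.03 0.002 0 0; 0.03 0.002 0.02 0; 0.03 0.002 0.045 0; 0.03 0.002 0.065 0"

```text
t: 12.4
eef_pos: [0.6028, 0.3465, 0.1086]
tool_rot: [-0.0, 0.707, 0.707, -0.002]
contact_force: [0.2, 0.6, -1.8]
gripper_width: 0.313
grasp_force: 27.6
```

>>> send_rows --deltas "0 0 0.015 0; 0 0 0.022 0; 0 0 0.025 0; 0 0 0.026 0; 0 0 0.026 0"

```text
t: 12.9
eef_pos: [0.6047, 0.3477, 0.0861]
tool_rot: [0.0, 0.707, 0.707, 0.001]
contact_force: [0.3, 0.6, -2.3]
gripper_width: 0.309
grasp_force: 27.6
```

>>> send_rows --deltas "0 0 0.001 0; 0 0 0.002 0; 0 0 0.003 0; 0 0 0.0035 0; 0 0 0.0035 0"

```text
t: 13.4
eef_pos: [0.6048, 0.348, 0.0833]
tool_rot: [-0.0, 0.707, 0.707, 0.001]
contact_force: [-1.5, -0.2, 5.9]
gripper_width: 0.312
grasp_force: 25.8
```

>>> send_rows --deltas "0 0 0 0; 0 0 0 0; 0 0 0 0; 0 0 0 0" --claw 0.7

```text
t: 13.8
eef_pos: [0.6041, 0.3474, 0.0817]
tool_rot: [0.0, 0.707, 0.707, -0.0]
contact_force: [-0.1, 0.1, -0.9]
gripper_width: 0.701
grasp_force: 0.0
```

>>> send_rows --deltas "0 0 -0.015 0; 0 0 -0.04 0; 0 0 -0.085 0; 0 0 -0.13 0; 0 0 -0.155 0"

```text
t: 14.3
eef_pos: [0.6058, 0.3477, 0.2424]
tool_rot: [0.001, 0.707, 0.707, 0.003]
contact_force: [0.6, -0.6, -0.0]
gripper_width: 0.698
grasp_force: 0.0
```

>>> send_rows --deltas "-0.045 -0.0146 0 0; -0.09 -0.0292 0 0; -0.135 -0.044 0 0; -0.18 -0.0585 0 0; -0.225 -0.073 0 0"

```text
t: 14.8
eef_pos: [0.5305, 0.1206, 0.2379]
tool_rot: [0.0, 0.707, 0.707, 0.001]
contact_force: [0.8, -0.7, 0.1]
gripper_width: 0.699
grasp_force: 0.0
```

>>> send_rows --deltas "-0.045 -0.0146 0 0; -0.09 -0.0292 0 0; -0.135 -0.044 0 0; -0.18 -0.0585 0 0; -0.225 -0.073 0 0"

```text
t: 15.3
eef_pos: [0.4574, -0.1044, 0.2379]
tool_rot: [0.0, 0.707, 0.707, 0.001]
contact_force: [0.8, 0.0, -0.1]
gripper_width: 0.703
grasp_force: 0.0
```

>>> send_rows --deltas "-0.041 -0.0135 0 0; -0.041 -0.0135 0 0; -0.041 -0.0135 0.04 0; -0.041 -0.0135 0.08 0; -0.041 -0.0135 0.12 0"

```text
t: 15.8
eef_pos: [0.4457, -0.143, 0.1165]
tool_rot: [0.001, 0.707, 0.707, 0.001]
contact_force: [1.5, 0.7, -0.7]
gripper_width: 0.699
grasp_force: 0.0
```

>>> send_rows --deltas "0 0 0.02 0; 0 0 0.025 0; 0 0 0.025 0"

```text
t: 16.1
eef_pos: [0.4449, -0.1434, 0.0921]
tool_rot: [-0.0, 0.707, 0.707, -0.0]
contact_force: [0.2, -1.6, 0.3]
gripper_width: 0.701
grasp_force: 0.0
```

>>> send_rows --deltas "0 0 0.01 0; 0 0 0.0165 0; 0 0 0.0165 0"

```text
t: 16.4
eef_pos: [0.4446, -0.1433, 0.0751]
tool_rot: [-0.0, 0.707, 0.707, 0.0]
contact_force: [-0.3, 0.1, 0.3]
gripper_width: 0.697
grasp_force: 0.0
```

>>> send_rows --deltas "0 0 0 0; 0 0 0 0; 0 0 0 0; 0 0 0 0; 0 0 0 0" --claw 0

```text
t: 16.9
eef_pos: [0.4452, -0.1437, 0.0757]
tool_rot: [0.0, 0.707, 0.707, 0.0]
contact_force: [-0.1, 0.7, 4.8]
gripper_width: 0.301
grasp_force: 26.0
```

>>> send_rows --deltas "0 0 -0.01 0; 0 0 -0.03 0; 0 0 -0.06 0; 0 0 -0.09 0; 0 0 -0.1 0"

```text
t: 17.4
eef_pos: [0.4454, -0.144, 0.1777]
tool_rot: [0.001, 0.707, 0.707, 0.001]
contact_force: [-0.4, 0.4, -2.0]
gripper_width: 0.302
grasp_force: 27.2
```

>>> send_rows --deltas "-0.01 0 0 0; -0.03 0.001 0 0; -0.065 0.002 0 0; -0.1 0.003 0 0; -0.135 0.004 0 0"

```text
t: 17.9
eef_pos: [0.4474, -0.2798, 0.1736]
tool_rot: [-0.001, 0.707, 0.707, -0.001]
contact_force: [0.4, 0.5, -1.6]
gripper_width: 0.303
grasp_force: 27.2
```

>>> send_rows --deltas "-0.035 0.001 0 0; -0.055 0.002 0 0; -0.065 0.002 0 0; -0.065 0.002 0.02 0; -0.065 0.002 0.045 0"

```text
t: 18.4
eef_pos: [0.4505, -0.3437, 0.1293]
tool_rot: [0.0, 0.707, 0.707, 0.0]
contact_force: [0.5, 0.2, -0.9]
gripper_width: 0.299
grasp_force: 27.3
```

>>> send_rows --deltas "0 0 0.02 0; 0 0 0.035 0; 0 0 0.042 0; 0 0 0.045 0; 0 0 0.045 0"

```text
t: 18.9
eef_pos: [0.4507, -0.3436, 0.0853]
tool_rot: [0.0, 0.707, 0.707, 0.0]
contact_force: [0.4, -0.4, -0.7]
gripper_width: 0.299
grasp_force: 27.3
```

>>> send_rows --deltas "0 0 0.001 0; 0 0 0.002 0; 0 0 0.003 0; 0 0 0.004 0; 0 0 0.004 0"

```text
t: 19.4
eef_pos: [0.4511, -0.3438, 0.0818]
tool_rot: [0.001, 0.707, 0.707, 0.0]
contact_force: [-0.7, 0.9, 2.1]
gripper_width: 0.304
grasp_force: 26.8
```

>>> send_rows --deltas "0 0 0 0; 0 0 0 0; 0 0 0 0; 0 0 0 0" --claw 0.6

```text
t: 19.8
eef_pos: [0.4505, -0.3435, 0.0812]
tool_rot: [-0.0, 0.707, 0.707, -0.0]
contact_force: [0.0, -0.3, 0.1]
gripper_width: 0.602
grasp_force: 0.0
```

>>> send_rows --deltas "0 0 -0.015 0; 0 0 -0.04 0; 0 0 -0.085 0; 0 0 -0.13 0; 0 0 -0.155 0"

```text
t: 20.3
eef_pos: [0.4512, -0.3449, 0.2408]
tool_rot: [0.002, 0.707, 0.707, 0.001]
contact_force: [-0.1, -0.7, 0.7]
gripper_width: 0.599
grasp_force: 0.0
```

>>> send_rows --deltas "0.048 0.005 0 0; 0.096 0.01 0 0; 0.144 0.015 0 0; 0.192 0.02 0 0; 0.24 0.025 0 0"

```text
t: 20.8
eef_pos: [0.4754, -0.102, 0.2374]
tool_rot: [0.0, 0.707, 0.707, 0.001]
contact_force: [1.4, 0.0, -0.3]
gripper_width: 0.602
grasp_force: 0.0
```

```bash
python3 - <<'E'
from h import *
p=bot.read_camera("top");cv2.imwrite("pics/t2.png",p["img"][:,:,::-1]);W=cloud(p)
for x,y in((.605,.348),(.449,.337),(.451,-.344)):print(vase(W,x,y))
print(tray(W,.527,.342));print(tray(W,.529,-.345));print(bot.get_obs()['eef_pos'])
E
```

```text
((0.6045, 0.3472), 121, np.float64(0.1226))
((0.4465, 0.3355), 127, np.float64(0.1228))
((0.4522, -0.3415), 130, np.float64(0.1221))
((array([0.5273, 0.3425]), array([255., 163.]), 4.6), 860, (array([0.5268, 0.3423]), array([137., 133.]), 50.8))
((array([ 0.5292, -0.3446]), array([162., 255.]), -1.0), 726, (array([ 0.4922, -0.343 ]), array([159., 105.]), 89.6))
[ 0.47673941 -0.09301703  0.23676436]
```

View pics/t2.png

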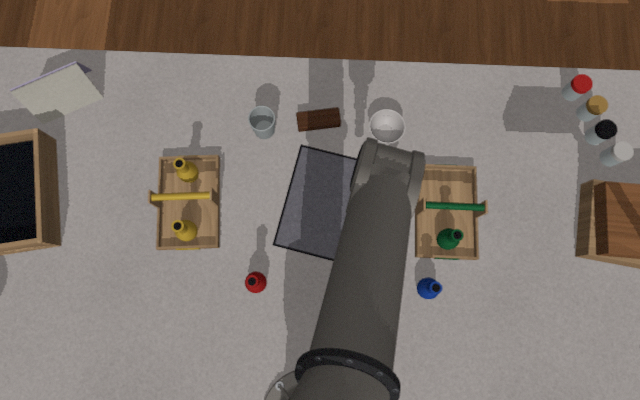

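All three vases stand in their own trays: yellow at (185,168) and (184,230), green at (449,238). Next I'll grip the yellow handle.

>>> send_rows --deltas "0.045 0.005 0 0; 0.09 0.01 0 0; 0.135 0.015 0 0; 0.18 0.02 0 0; 0.225 0.025 0 0"

```text
t: 21.35
eef_pos: [0.5008, 0.1227, 0.2374]
tool_rot: [0.0, 0.707, 0.707, 0.001]
contact_force: [-0.1, 0.3, -0.1]
gripper_width: 0.598
grasp_force: 0.0
```

>>> send_rows --deltas "0.045 0.005 0 -1; 0.09 0.01 0 -2; 0.135 0.016 0 -3; 0.18 0.021 0 -4.4; 0.2215 0.0263 0 -4.4"

```text
t: 21.85
eef_pos: [0.5271, 0.3448, 0.2374]
tool_rot: [0.0, 0.679, 0.734, 0.0]
contact_force: [0.7, 0.4, 0.3]
gripper_width: 0.605
grasp_force: 0.0
```

>>> send_rows --deltas "0 0 0 0; 0 0 0.03 0; 0 0 0.06 0; 0 0 0.09 0; 0 0 0.1 0"

```text
t: 22.35
eef_pos: [0.5256, 0.3412, 0.1342]
tool_rot: [-0.0, 0.68, 0.734, -0.002]
contact_force: [0.2, -0.2, -0.6]
gripper_width: 0.602
grasp_force: 0.0
```

>>> send_rows --deltas "0 0 0 0; 0 0 0 0"

```text
t: 22.55
eef_pos: [0.5279, 0.343, 0.1379]
tool_rot: [0.0, 0.68, 0.734, 0.001]
contact_force: [-0.2, 0.4, 1.1]
gripper_width: 0.599
grasp_force: 0.0
```

>>> send_rows --deltas "0 0 0.015 0; 0 0 0.035 0; 0 0 0.055 0; 0 0 0.062 0; 0 0 0.062 0"

```text
t: 23.05
eef_pos: [0.5266, 0.3427, 0.0736]
tool_rot: [-0.0, 0.679, 0.734, -0.001]
contact_force: [-0.9, -0.2, -0.8]
gripper_width: 0.602
grasp_force: 0.0
```

>>> send_rows --deltas "0 0 0 0; 0 0 0 0; 0 0 0 0; 0 0 0 0; 0 0 0 0" --claw 0 --force 50

```text
t: 23.55
eef_pos: [0.5272, 0.3434, 0.0755]
tool_rot: [-0.0, 0.679, 0.734, 0.001]
contact_force: [-3.4, -1.8, 6.2]
gripper_width: 0.192
grasp_force: 48.8
```

>>> send_rows --deltas "-0.002 0 0 0; -0.006 -0.0002 0 0; -0.012 -0.0004 0 0; -0.02 -0.0007 0 0; -0.03 -0.0011 0 0"

```text
t: 24.05
eef_pos: [0.5286, 0.317, 0.0755]
tool_rot: [-0.001, 0.678, 0.735, 0.003]
contact_force: [-0.1, 7.6, 2.1]
gripper_width: 0.193
grasp_force: 48.8
```

>>> send_rows --deltas "-0.01 -0.0004 0 0; -0.02 -0.0007 0 0; -0.03 -0.0011 0 0; -0.04 -0.0015 0 0; -0.05 -0.0018 0 0"

```text
t: 24.55
eef_pos: [0.531, 0.2663, 0.0755]
tool_rot: [-0.001, 0.679, 0.735, 0.003]
contact_force: [-0.4, 6.6, 2.3]
gripper_width: 0.194
grasp_force: 48.9
```

```bash
python3 - <<'E'
from h import *
p=bot.read_camera("scene");cv2.imwrite("pics/s3.png",p["img"][80:280,260:520,::-1].repeat(3,0).repeat(3,1))
E
```

```text
(no output)
```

View pics/s3.png

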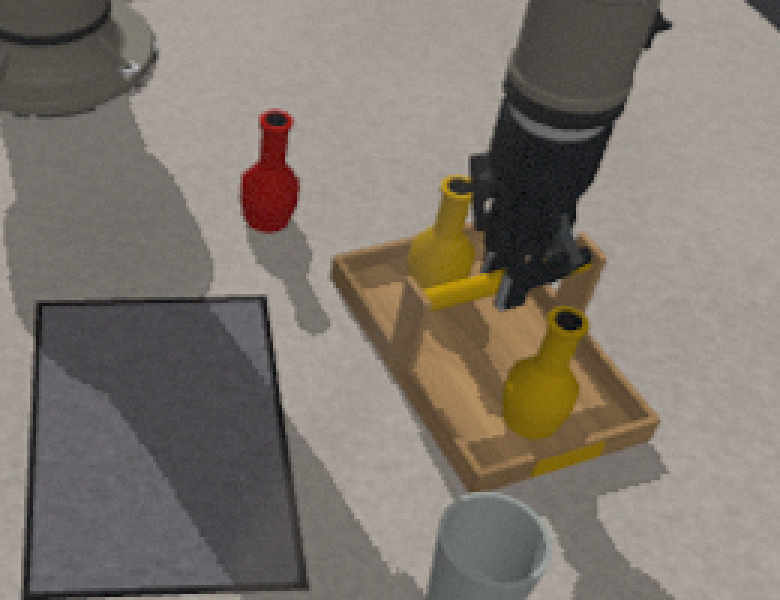

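The tray slides with the arm and both yellow vases stand, at crop pixels (445,235) and (540,380). The tumbler at (490,545) is clear of it.

>>> send_rows --deltas "-0.01 -0.0004 0 0; -0.02 -0.0007 0 0; -0.03 -0.0011 0 0; -0.04 -0.0015 0 0; -0.05 -0.0018 0 0"

```text
t: 25.1
eef_pos: [0.5332, 0.2165, 0.0755]
tool_rot: [-0.0, 0.679, 0.735, 0.003]
contact_force: [-0.6, 8.5, 4.1]
gripper_width: 0.192
grasp_force: 49.2
```

>>> send_rows --deltas "-0.01 -0.0004 0 0; -0.02 -0.0007 0 0; -0.03 -0.0011 0 0; -0.04 -0.0015 0 0; -0.05 -0.0018 0 0"

```text
t: 25.6
eef_pos: [0.5354, 0.1664, 0.0755]
tool_rot: [-0.0, 0.678, 0.735, 0.003]
contact_force: [-0.3, 8.6, 4.2]
gripper_width: 0.191
grasp_force: 49.2
```

>>> send_rows --deltas "-0.01 -0.0004 0 0; -0.02 -0.0007 0 0; -0.03 -0.0011 0 0; -0.04 -0.0015 0 0; -0.05 -0.0018 0 0"

```text
t: 26.1
eef_pos: [0.5376, 0.1165, 0.0755]
tool_rot: [-0.0, 0.678, 0.735, 0.003]
contact_force: [-0.2, 9.1, 5.4]
gripper_width: 0.191
grasp_force: 49.3
```

>>> send_rows --deltas "-0.01 -0.0004 0 0; -0.02 -0.0007 0 0; -0.03 -0.0011 0 0; -0.04 -0.0015 0 0; -0.05 -0.0018 0 0"

```text
t: 26.6
eef_pos: [0.5397, 0.0665, 0.0755]
tool_rot: [-0.0, 0.678, 0.735, 0.002]
contact_force: [-0.8, 9.5, 6.2]
gripper_width: 0.196
grasp_force: 49.4
```

>>> send_rows --deltas "-0.01 -0.0004 0 0; -0.02 -0.0007 0 0; -0.03 -0.0011 0 0; -0.04 -0.0015 0 0; -0.05 -0.0018 0 0"

```text
t: 27.1
eef_pos: [0.5418, 0.0167, 0.0755]
tool_rot: [-0.001, 0.678, 0.735, 0.002]
contact_force: [-0.3, 10.2, 7.8]
gripper_width: 0.185
grasp_force: 49.6
```

>>> send_rows --deltas "-0.01 -0.0004 0 0; -0.018 -0.0007 0 0; -0.023 -0.0009 0 0; -0.026 -0.001 0 0; -0.028 -0.0011 0 0"

```text
t: 27.6
eef_pos: [0.5429, -0.0112, 0.0755]
tool_rot: [-0.001, 0.678, 0.735, 0.002]
contact_force: [-1.1, 11.1, 9.2]
gripper_width: 0.195
grasp_force: 49.7
```

>>> send_rows --deltas "0 0 0 0.5; 0 0 0 1.5; 0 0 0 3; 0 0 0 4.5; 0 0 0 6"

```text
t: 28.1
eef_pos: [0.5429, -0.0142, 0.0755]
tool_rot: [0.001, 0.716, 0.698, 0.001]
contact_force: [0.3, 1.2, 7.7]
gripper_width: 0.195
grasp_force: 51.6
```

Good. Finish the turn, then look.

>>> send_rows --deltas "0 0 0 1.5; 0 0 0 3; 0 0 0 4.5; 0 0 0 6; 0 0 0 7.5"

```text
t: 28.6
eef_pos: [0.5428, -0.015, 0.0755]
tool_rot: [0.001, 0.76, 0.649, 0.001]
contact_force: [0.6, 0.7, 7.4]
gripper_width: 0.193
grasp_force: 51.8
```

>>> send_rows --deltas "0 0 0 1.5; 0 0 0 2.8; 0 0 0 3.5; 0 0 0 3.5; 0 0 0 3.5"

```text
t: 29.1
eef_pos: [0.5428, -0.0152, 0.0755]
tool_rot: [0.001, 0.78, 0.626, 0.001]
contact_force: [0.4, 0.6, 7.6]
gripper_width: 0.192
grasp_force: 51.7
```

```bash
python3 - <<'E'
from h import *
p=bot.read_camera("top");cv2.imwrite("pics/t4.png",p["img"][100:300,220:500,::-1].repeat(2,0).repeat(2,1));W=cloud(p)
m=(np.hypot(W[...,0]-.542,W[...,1]+.015)<.17); w=W[m]
print(rect(w[(w[:,2]>.019)&(w[:,2]<.032)]))
s=bot.read_camera("scene");cv2.imwrite("pics/s4.png",s["img"][:,:,::-1])
for q in("yellow_tray","yellow_tray_handle","yellow_vase_a"):
  for pp in(p,s):print(q,[np.round(d['xyz'],3) for d in bot.landmark_of(pp,q)][:3])
W=cloud(s);w=W[np.hypot(W[...,0]-.542,W[...,1]+.015)<.17];print(rect(w[(w[:,2]>.019)&(w[:,2]<.032)]))
E
```

```text
(array([ 0.5205, -0.1146]), array([107., 251.]), -15.5)
yellow_tray []
yellow_tray [array([ 0.545, -0.014,  0.002])]
yellow_tray_handle []
yellow_tray_handle [array([ 0.54 , -0.017,  0.086])]
yellow_vase_a [array([ 0.587, -0.198,  0.003]), array([ 0.314, -0.161, -0.003]), array([ 0.322, -0.29 , -0.004])]
yellow_vase_a [array([ 0.323, -0.291,  0.   ]), array([0.322, 0.147, 0.002]), array([ 0.618, -0.028,  0.006])]
(array([ 0.5377, -0.0477]), array([228., 256.]), -10.9)
```

View pics/s4.png

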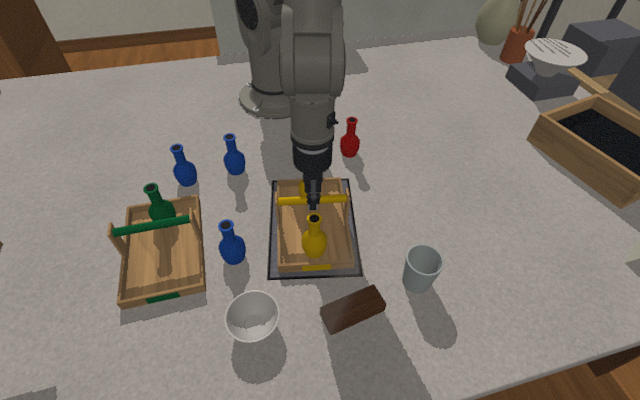

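The yellow tray sits square on the mat around (313,228), with vases standing at (314,235) and behind the gripper. Releasing and backing off.

>>> send_rows --deltas "0 0 0 0; 0 0 0 0; 0 0 0 0; 0 0 0 0; 0 0 0 0" --claw 0.55

```text
t: 30.0
eef_pos: [0.5413, -0.0151, 0.0741]
tool_rot: [-0.0, 0.78, 0.625, -0.0]
contact_force: [-0.5, 0.9, -0.5]
gripper_width: 0.542
grasp_force: 0.0
```

>>> send_rows --deltas "0 0 -0.01 0; 0 0 -0.03 0; 0 0 -0.07 0; 0 0 -0.115 0; 0 0 -0.16 0"

```text
t: 30.5
eef_pos: [0.5409, -0.0153, 0.2364]
tool_rot: [0.0, 0.781, 0.625, -0.0]
contact_force: [1.4, -0.1, -0.1]
gripper_width: 0.549
grasp_force: 0.0
```

>>> send_rows --deltas "0.045 0 0 0; 0.09 0 0 0; 0.135 0 0 0; 0.18 0 0 0; 0.225 0 0 0"

```text
t: 31.0
eef_pos: [0.5906, 0.2063, 0.2353]
tool_rot: [0.0, 0.781, 0.625, 0.0]
contact_force: [0.6, -0.2, -0.0]
gripper_width: 0.55
grasp_force: 0.0
```

>>> send_rows --deltas "0.045 0 0 0; 0.09 0 0 0; 0.13 0 0 0; 0.13 0 0 0; 0.13 0 0 0"

```text
t: 31.5
eef_pos: [0.6185, 0.3324, 0.2343]
tool_rot: [0.0, 0.78, 0.626, -0.0]
contact_force: [0.3, -1.1, 0.8]
gripper_width: 0.552
grasp_force: 0.0
```

```bash
python3 - <<'E'
from h import *
p=bot.read_camera("top");cv2.imwrite("pics/t5.png",p["img"][:,:,::-1]);W=cloud(p)
m=(np.hypot(W[...,0]-.542,W[...,1]+.015)<.165); w=W[m]
print(rect(w[(w[:,2]>.019)&(w[:,2]<.032)]))
for x,y in((.618,-.03),(.465,-.0),(.451,-.344)):print(vase(W,x,y))
print(tray(W,.529,-.345)[0])
o=bot.get_obs();print(o['t'],o['eef_pos'],o['gripper_width'],o['contact_force'])
E
```

```text
(array([ 0.5362, -0.0513]), array([233., 256.]), -10.9)
((0.6174, -0.0322), 110, np.float64(0.1209))
((0.4635, -0.0009), 122, np.float64(0.1243))
((0.4518, -0.3409), 130, np.float64(0.1216))
(array([ 0.5292, -0.3446]), array([162., 255.]), -0.4)
31.55 [0.61888235 0.33052829 0.23455677] 0.5481154600644559 [ 0.28223689 -1.48612858 -0.11919937]
```

View pics/t5.png

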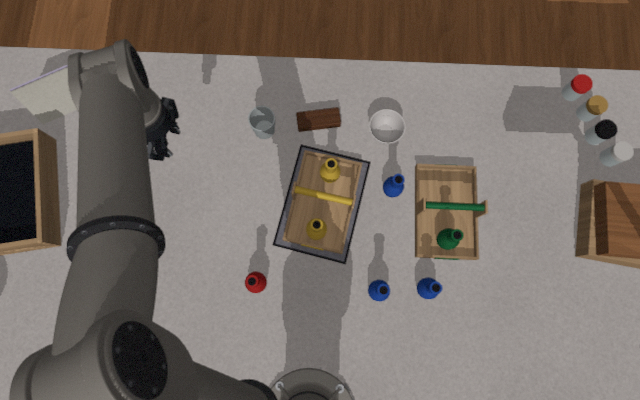

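The tray is centred in the mat with an even border around (321,204), and all vases are standing. The measured rectangle is skewed because its search circle caught the neighbouring blue vase; the midpoint of the two yellow vases, (0.5405, -0.0165), agrees with the mat centre.

```bash
python3 -c "
from station import bot
print(bot.hand_in())"
```

```text
the job is handed in; nothing more can be done
None
```

The job is handed in; hand-in returned no verdict. In the last picture all three vases stood in the trays of their own colour, the yellow tray sat centred and square on the mat, and the gripper had let go and was clear.

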